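Turn the slate to its squared side and set it against the strip

TASK

The slate is lying with its drawn-on black side up, one edge propped on an offcut. Turn it over so that its clean white squared side is up, and leave it lying flat on the table with a long edge snug and square against the wooden strip that the spring clamp holds. Do not disturb the geometry case, the egg cup or the tin.

Things in the scene. Friction and masses are not known exactly. Their poses are not given: they have to be found in the camera images.
- slate: Two-faced slate, a flat board 110 x 150 x 9 mm, about 0.15 kg: one face black with a drawing, the other white with blue squares. Origin at its centre (mid-thickness); x along the 110 mm side, y along the 150 mm side, z out of the black face. At the start its +x long edge lies on the table and its -x long edge, on the robot's right (-y), is propped up, underside 41 mm high (slope 22 degrees).
- offcut: Loose dark wood offcut 16 x 90 x 24 mm high under the slate, parallel to its long edges; it bears the slate 65 mm up the slope from the edge on the table; the slate's raised edge reaches some 26 mm past it. Origin at the centre of its underside; x towards the slate's lower edge, z up.
- stop_strip: Fixed pale wood slat on the table left of the slate, running away from the robot, 400 mm long, 40 wide, 14 high. Origin at the middle of its straight right-hand face (the one towards the slate), at table height; x square to that face, pointing left into the slat; y along the slat towards the robot; z up. A red spring clamp, up to 65 mm high, holds its far end to the table's edge.
- geometry_case: Closed blue plastic geometry set case 190 x 90 x 20 mm lying to the left, a bystander. Origin at the centre of its underside, x along its length, z up.
- egg_cup: White ceramic egg cup, 50 mm across, 55 mm high, holding four crayons that reach up to 104 mm, far ahead of the robot, a bystander. Origin at the centre of its underside, z up.
- tin: Silver metal tin with a snap latch, 103 x 78 x 48 mm high, on the left, a bystander. Origin at the centre of its underside, latch on its -x side, z up.
Mind the look-alikes: they are no part of the job. Leave any pink look-alike of the slate alone.

How it is judged:
By the outcome, as a careful person would: the job done as asked, in the order asked, and still so for the second after the job is handed in, with the robot touching nothing.
It also fails if it takes over 58 s, if anything falls off the work surface, if the arm or the gripper's body presses on something with over 40 N, if the wrist force passes 120 N, or if a joint passes its speed limit or range.

ROBOT

A 6-joint arm with a two-finger parallel gripper is mounted at the origin on the work surface. World frame = base frame: x ahead of the robot, y to its left, z up, the work surface at z = 0. Lengths are in m, angles in rad, forces in N, time in s.
With the tool pointing down it reaches from about 0.25 to 0.725 m from the base axis. Payload 4 kg.
Tool frame: the origin (TCP) lies between the finger pads; the fingertips stand 17 mm ahead of it and the grasp point (between the pads) lies 2 mm behind it; z points along the fingers, y is the direction in which the jaws open and shut (so a half turn about z gives the same grasp; the last joint's range is limited). The gripper opens to 85 mm and grips with 20 to 120 N. Pads are 22 mm wide; open, the fingers measure 114 mm over their backs; the gripper's body (76 mm by 85 mm) begins 54 mm behind the grasp point. The pads swing forward as they close: fully open they stand 13 mm farther back than shut.
Start: joints at [-1.184, 0.241, 0.005, 1.335, 0, 1.571], TCP at [0.189, -0.463, 0.248] pointing down, gripper open.
Joint ranges: [-2.72, 2.72], [-1.05, 1.87], [-1.09, 1.28], [-1.99, 2.15], [-1.42, 1.44], [-3.14, 3.14]. Speed limits (rad/s): [2.79, 2.79, 3.14, 3.14, 3.14, 3.14].

INTERFACE

Orientations are given as a unit quaternion [x, y, z, w].
In Python, from workcell import readout, viewer, order gives the robot as it stands. The module is installed in compiled form; this text tells all that it offers.
- The arm moves only by the shell command python3 -m crank 'ROWS'. ROWS is text: rows parted by semicolons, each of 7 numbers parted by spaces: the shift along the tool's x, y, z in m, then the turn, a rotation vector about the tool's x, y, z in rad, then the gripper's target within -1 to 1 (shut at 1, half-way at 0, fully open at -1). A call has 1 to 20 rows; each row shifts and turns the pose as measured when the row begins, along the tool's axes as they then stand; what a row does not reach is not made up. A row lasts 1/12 s, in which the tool goes at most 41.7 mm and 7.16 degrees, less where a joint would pass 70% of its speed; a pose out of reach is approached as far as the arm can. A call with a gripper value outside its range is refused whole. The fingers move at their own pace and stop on an object; the grip force is fixed at half the most. Time passes only in rows, so rows that do not move let the fingers close. It gives the time, the measured TCP pose, the force and the opening at its end, in the units of the state.
- readout.get_obs(): the state, without advancing time (a new reading comes with each control period).
- viewer.camera(name): name is "scene" or "top" or "wrist"; returns the picture (480x640x3 uint8, red, green, blue); there is no depth.
- viewer.calibration(name): a dict with "fx", "fy", "cx", "cy" (pixels), "D" ([k1, k2, p1, p2, k3] as OpenCV has them; the pictures are not rectified), "eye" and "rotation" of the camera in the world. Camera axes: x right, y down, z forward; pixel columns grow to the right and rows downward; lengths in m; the calibration is good to about 2 mm. A picture is of the moment at which its call begins: read the wrist's pose just before it. calibration takes no time and is no camera call; for the wrist camera it gives the pose at the moment of the call.
- order.job_done(): hands the job in, once; it reports no verdict.
The state is a dict: "clock": time; "joint_pos": joint angles; "joint_vel": joint speeds; "tau": joint torques, N m; "eef_pos": TCP position; "tool_rot": TCP orientation; "ft_force": force on the tool from outside, world axes, zero at the start; "ft_torque": the same for the moment, N m; "grip_width": finger opening in m.
Only numpy, scipy, OpenCV 4.12 (cv2) and the standard library are available. Lean on these libraries where they do the work, as an engineer would, in place of code of your own. Each camera call takes 0.05 s, during which the arm holds its last target. There are 200 camera calls.

## Working session

There is one attempt and no reset: what is moved stays moved. The work goes in short steps, Python scripts to look and compute and a shell command to move; the robot and the scene stay as the last step left them, time stands still between calls to the robot, and variables do not carry over. Pictures are saved under pics/ and viewed, about 8 in all and at most 12, crops included, and the job is handed in when it is done.

```bash
mkdir -p pics; ls; cat > h.py <<'E'
import numpy as np, cv2
from workcell import readout, viewer, order
def cal(n):
    c=viewer.calibration(n); K=np.array([[c["fx"],0,c["cx"]],[0,c["fy"],c["cy"]],[0,0,1.]])
    return K,np.array(c["D"],float),np.array(c["eye"],float),np.array(c["rotation"],float)
def ray(c,uv):
    K,D,e,R=c; p=cv2.undistortPoints(np.array(uv,float).reshape(-1,1,2),K,D).reshape(-1,2)
    return np.c_[p,np.ones(len(p))]@R.T
def onz(c,uv,z):
    d=ray(c,uv); return c[2]+d*((z-c[2][2])/d[:,2])[:,None]
def proj(c,P):
    K,D,e,R=c; q=(np.array(P,float).reshape(-1,3)-e)@R
    return cv2.projectPoints(q.reshape(-1,1,3),np.zeros(3),np.zeros(3),K,D)[0].reshape(-1,2)
def two(c1,u1,c2,u2):
    o=[]
    for d1,d2 in zip(ray(c1,u1),ray(c2,u2)):
        s=np.linalg.lstsq(np.c_[d1,-d2],c2[2]-c1[2],rcond=None)[0]
        a=c1[2]+d1*s[0];b=c2[2]+d2*s[1]; o.append(np.r_[(a+b)/2,np.linalg.norm(a-b)])
    return np.array(o)
def snap(n,f):
    c=cal(n); im=viewer.camera(n); cv2.imwrite(f"pics/{f}.png",im[:,:,::-1]); return c,im
E
python3 - <<'E'
from h import *
for n in("top","scene"):
    c,im=snap(n,n+"0"); print(n,c[2],c[3].round(3).tolist(),c[0][0,0])
print(readout.get_obs())
E
```

```text
pics
top [0.30238657 0.00352885 1.21748613] [0.711, -0.697, 0.076, -0.059] 472.4787375010827
scene [1.52508954 0.41705584 0.76784995] [0.477, 0.741, -0.395, -0.261] 590.816556047809
{'clock': 0.1, 'joint_pos': array([-1.18400862e+00,  2.41334519e-01,  3.85701562e-03,  1.33521083e+00,
       -4.46643672e-05,  1.57079455e+00]), 'joint_vel': array([-0.00096347, -0.00051356,  0.00329433, -0.00196252,  0.00054218,
       -0.00061341]), 'tau': array([ 1.59546283e-05, -3.73136938e+01,  2.53009933e+01,  1.08522011e-02,
       -1.79476564e-05,  1.54615467e-06]), 'eef_pos': array([ 0.18839257, -0.46256854,  0.24750278]), 'tool_rot': array([ 9.81357007e-01,  1.92191387e-01, -2.03728186e-04, -9.24076910e-04]), 'ft_force': array([-0.26768016,  0.6926561 ,  0.2969829 ]), 'ft_torque': array([ 0.00329836, -0.03689781,  0.02262198]), 'grip_width': 0.0855228419292571}
```

View pics/top0.png

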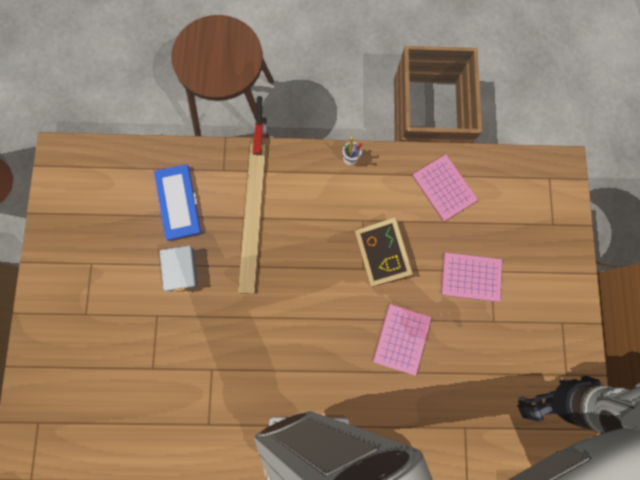

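View pics/scene0.png

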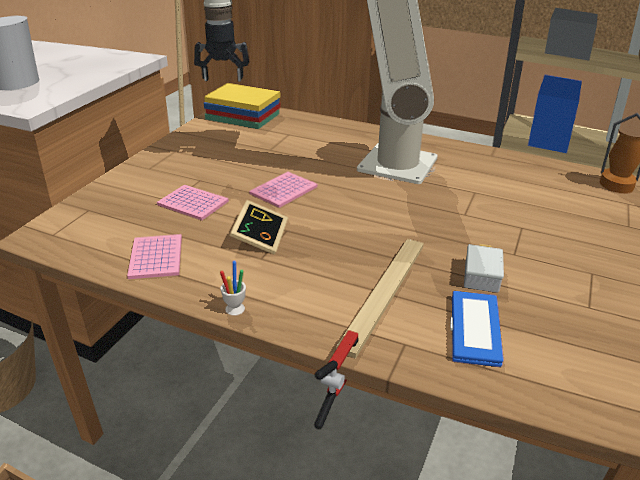

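```bash
python3 - <<'E'
from h import *
out=[]
for n,(x0,y0,x1,y1) in (("top",(335,200,430,305)),("scene",(215,185,305,265))):
    im=cv2.imread(f"pics/{n}0.png")[y0:y1,x0:x1]
    b=cv2.resize(im,None,fx=4,fy=4,interpolation=cv2.INTER_CUBIC)
    out.append(cv2.resize(b,(400,400)) if 0 else cv2.copyMakeBorder(b,0,420-b.shape[0],0,380-b.shape[1],cv2.BORDER_CONSTANT))
cv2.imwrite("pics/crop0.png",np.hstack(out))
# strip in top
im=cv2.imread("pics/top0.png"); hsv=cv2.cvtColor(im,cv2.COLOR_BGR2HSV)
for y in(160,200,240,280): print(y,[tuple(map(int,hsv[y,x])) for x in range(236,272,2)])
E
```

```text
160 [(15, 122, 161), (14, 122, 161), (14, 122, 161), (15, 122, 161), (15, 122, 161), (15, 121, 160), (16, 110, 157), (19, 90, 193), (19, 92, 196), (19, 94, 195), (19, 95, 194), (19, 91, 200), (19, 92, 202), (20, 91, 200), (19, 98, 158), (15, 125, 108), (15, 127, 145), (15, 124, 160)]
200 [(15, 120, 180), (15, 120, 180), (15, 120, 180), (15, 120, 179), (15, 122, 169), (18, 99, 188), (19, 91, 204), (19, 90, 203), (19, 91, 199), (19, 91, 201), (19, 93, 201), (19, 91, 204), (20, 91, 197), (16, 118, 128), (15, 128, 134), (15, 122, 174), (15, 121, 177), (15, 121, 177)]
240 [(15, 121, 165), (15, 121, 164), (15, 123, 156), (18, 103, 175), (19, 92, 206), (19, 92, 203), (19, 91, 201), (19, 93, 201), (19, 93, 198), (19, 94, 199), (19, 93, 200), (19, 101, 159), (14, 129, 113), (15, 128, 149), (16, 126, 164), (15, 125, 163), (15, 125, 163), (15, 125, 163)]
280 [(15, 125, 151), (16, 118, 158), (19, 98, 185), (19, 97, 182), (19, 98, 177), (19, 96, 180), (19, 97, 179), (19, 97, 181), (19, 97, 178), (18, 101, 167), (15, 125, 104), (15, 130, 112), (15, 127, 153), (15, 126, 156), (15, 127, 157), (15, 128, 157), (15, 128, 158), (15, 128, 158)]
```

View pics/crop0.png

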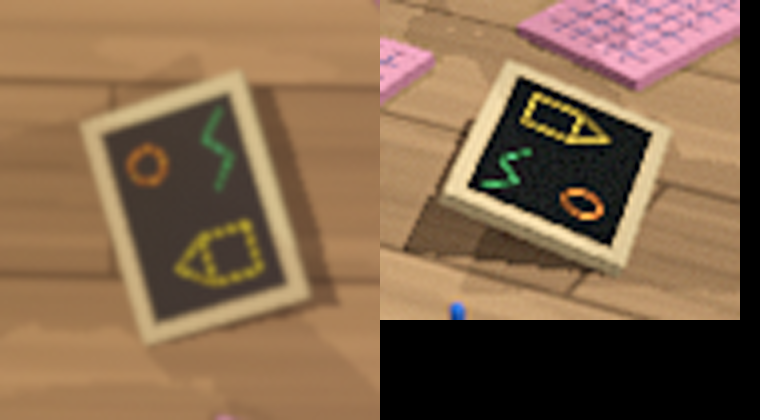

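```bash
python3 - <<'E'
from h import *
ct,cs=cal("top"),cal("scene")
t=np.array([[80,125],[240,70],[308,297],[150,345]])/4+[335,200]-0.4
s=np.array([[242,262],[63,190],[128,62],[292,130]])/4+[215,185]-0.4
P=two(ct,t,cs,s); print("FL,FR,NR,NL",P.round(4))
z=[.009*.93,.0495,.0495,.009*.93]
Q=np.vstack([onz(ct,t[i:i+1],z[i]) for i in range(4)]);print(Q.round(4))
Q2=np.vstack([onz(cs,s[i:i+1],z[i]) for i in range(4)]);print(Q2.round(4))
im=cv2.imread("pics/top0.png"); h=cv2.cvtColor(im,cv2.COLOR_BGR2HSV).astype(int)
pts=[]
for y in range(165,285,3):
    row=h[y,225:285]; m=(row[:,0]>=17)&(row[:,1]<112)&(row[:,2]>145)
    x=225+np.where(m)[0]; pts.append((x.min()-.0,x.max()+.5,y))
p=np.array(pts); 
for k in(0,1):
    X=onz(ct,p[:,[k,2]],.014); f=np.polyfit(X[:,0],X[:,1],1); r=X[:,1]-np.polyval(f,X[:,0]); g=abs(r)<.004; f=np.polyfit(X[g,0],X[g,1],1); print("strip",f,X[0],X[-1],r.std())
# pinks
m=cv2.inRange(h.astype(np.uint8),(150,40,120),(178,255,255)); c,_=cv2.findContours(m,0,2)
for q in c:
    if cv2.contourArea(q)>300: print("pink",onz(ct,cv2.boxPoints(cv2.minAreaRect(q)),.009)[:,:2].round(3).tolist())
E
```

```text
Traceback (most recent call last):
  File "h.py", line 16, in two
    for d1,d2 in zip(ray(c1,u1),ray(c2,u2)):
                     ~~~^^^^^^^
  File "h.py", line 8, in ray
    return np.c_[p,np.ones(len(p))]@R.T
           ~~~~~~~~~~~~~~~~~~~~~~~~^~~~
ValueError: matmul: Input operand 1 has a mismatch in its core dimension 0, with gufunc signature (n?,k),(k,m?)->(n?,m?) (size 4 is different from 3)
```

```bash
sed -i 's/np.array(c\["rotation"\],float)$/Rotation.from_quat(c["rotation"]).as_matrix()/; 1a from scipy.spatial.transform import Rotation' h.py
cat > m.py <<'E'
from h import *
ct,cs=cal("top"),cal("scene"); print(ct[3].round(2).tolist())
t=np.array([[80,125],[240,70],[308,297],[150,345]])/4+[335,200]-0.4
s=np.array([[242,262],[63,190],[128,62],[292,130]])/4+[215,185]-0.4
P=two(ct,t,cs,s); print("FL,FR,NR,NL",P.round(4))
z=[.009*.93,.0495,.0495,.009*.93]
Q=np.vstack([onz(ct,t[i:i+1],z[i]) for i in range(4)]);print(Q.round(4))
im=cv2.imread("pics/top0.png"); h=cv2.cvtColor(im,cv2.COLOR_BGR2HSV).astype(int)
pts=[]
for y in range(165,285,3):
    row=h[y,225:285]; m=(row[:,0]>=17)&(row[:,1]<112)&(row[:,2]>145)
    x=225+np.where(m)[0]; pts.append((x.min()-.0,x.max()+.5,y))
p=np.array(pts); 
for k in(0,1):
    X=onz(ct,p[:,[k,2]],.014); f=np.polyfit(X[:,0],X[:,1],1); r=X[:,1]-np.polyval(f,X[:,0]); g=abs(r)<.004; f=np.polyfit(X[g,0],X[g,1],1); print("strip",f,X[0],X[-1],r.std())
m=cv2.inRange(h.astype(np.uint8),(150,40,120),(178,255,255)); c,_=cv2.findContours(m,0,2)
for q in c:
    if cv2.contourArea(q)>300: print("pink",onz(ct,cv2.boxPoints(cv2.minAreaRect(q)),.009)[:,:2].round(3).tolist())
E
python3 m.py
```

```text
[[0.02, -0.98, 0.19], [-1.0, -0.02, -0.02], [0.03, -0.19, -0.98]]
FL,FR,NR,NL [[ 5.612e-01 -1.113e-01  8.800e-03  2.300e-03]
 [ 5.907e-01 -2.090e-01  4.790e-02  3.000e-04]
 [ 4.461e-01 -2.504e-01  4.530e-02  3.000e-04]
 [ 4.173e-01 -1.548e-01  5.500e-03  2.900e-03]]
[[ 0.5608 -0.1103  0.0084]
 [ 0.5902 -0.2086  0.0495]
 [ 0.4455 -0.2494  0.0495]
 [ 0.4176 -0.1558  0.0084]]
strip [-0.03342431  0.19835736] [0.7326453  0.17291778 0.014     ] [0.42025732 0.18382875 0.014     ] 0.000746520980762436
strip [-0.03944858  0.16161349] [0.733667   0.13440488 0.014     ] [0.42102737 0.14461911 0.014     ] 0.0009686145146973632
pink [[0.226, -0.155], [0.374, -0.198], [0.345, -0.31], [0.197, -0.264]]
pink [[0.398, -0.329], [0.51, -0.345], [0.495, -0.503], [0.384, -0.484]]
pink [[0.719, -0.263], [0.786, -0.356], [0.653, -0.439], [0.589, -0.347]]
```

```bash
cat > log.py <<'E'
from h import *
import json
o=readout.get_obs(); r=Rotation.from_quat(o["tool_rot"])
open("log.jsonl","a").write(json.dumps([o["joint_pos"].tolist(),o["eef_pos"].tolist(),o["tool_rot"].tolist()])+"\n")
print("t",round(o["clock"],2),"q",o["joint_pos"].round(3),"p",o["eef_pos"].round(4),"\nX",r.as_matrix()[:,0].round(3),"Y",r.as_matrix()[:,1].round(3),"Z",r.as_matrix()[:,2].round(3),"F",o["ft_force"].round(1),"w",o["grip_width"].round(4))
E
python3 log.py; python3 -m crank '0.03 0 0 0 0 0 -0.2;0.03 0 0 0 0 0 -0.2;0.035 0 0 0.12 0 0 -0.2;0.035 0 0 0.12 0 0 -0.2'; python3 log.py; python3 -m crank '0.035 0 0 0.12 0 0 -0.2;0.035 0 0 0.12 0 0 -0.2;0.035 0 0 0.12 0 0 -0.2'; python3 log.py;python3 -m crank '0 0 0 0.12 0 0.1 -0.2;0 0 0 0.12 0 0.1 -0.2'; python3 log.py
```

```text
clock: 0.43
eef_pos: [0.3019, -0.4072, 0.246]
tool_rot: [0.975, 0.184, -0.026, -0.124]
ft_force: [0.4, -1.9, -0.5]
grip_width: 0.0516
clock: 0.68
eef_pos: [0.4012, -0.3662, 0.2485]
tool_rot: [0.936, 0.175, -0.059, -0.299]
ft_force: [0.8, -1.6, 1.4]
grip_width: 0.0512
clock: 0.85
eef_pos: [0.3964, -0.344, 0.214]
tool_rot: [0.922, 0.096, -0.087, -0.366]
ft_force: [-0.4, -0.0, -0.9]
grip_width: 0.0511Traceback (most recent call last):
  File "log.py", line 5, in <module>
    print("t",round(o["clock"],2),"q",o["joint_pos"].round(3),"p",o["eef_pos"].round(4),"\nX",r.as_matrix()[:,0].round(3),"Y",r.as_matrix()[:,1].round(3),"Z",r.as_matrix()[:,2].round(3),"F",o["ft_force"].round(1),"w",o["grip_width"].round(4))
                                                                                                                                                                                                                         ^^^^^^^^^^^^^^^^^^^^^
AttributeError: 'float' object has no attribute 'round'
Traceback (most recent call last):
  File "log.py", line 5, in <module>
    print("t",rou
[... 1040 characters left out ...]
             ^^^^^^^^^^^^^^^^^^^^^
AttributeError: 'float' object has no attribute 'round'
Traceback (most recent call last):
  File "log.py", line 5, in <module>
    print("t",round(o["clock"],2),"q",o["joint_pos"].round(3),"p",o["eef_pos"].round(4),"\nX",r.as_matrix()[:,0].round(3),"Y",r.as_matrix()[:,1].round(3),"Z",r.as_matrix()[:,2].round(3),"F",o["ft_force"].round(1),"w",o["grip_width"].round(4))
                                                                                                                                                                                                                         ^^^^^^^^^^^^^^^^^^^^^
AttributeError: 'float' object has no attribute 'round'
```

```bash
sed -i 's/o\["grip_width"\].round(4)/round(o["grip_width"],4)/' log.py; cat > kin.py <<'E'
from h import *
import json
from scipy.optimize import least_squares
D=[json.loads(l) for l in open("log.jsonl")]
R=Rotation.from_euler
def fk(q,p):
    h,L1,b,L2,c,d,e=p
    A=R("z",q[0]); x=np.array([0,0,h]); A=A*R("y",q[1]); x=x+A.apply([b,0,L1])
    A=A*R("y",q[2]); x=x+A.apply([L2,0,c]); A=A*R("y",q[3]); x=x+A.apply([d,0,0])
    A=A*R("z",q[4]); x=x+A.apply([e,0,0]); A=A*R("x",q[5]); return x,A
T=(fk(D[0][0],[0]*7)[1].inv()*Rotation.from_quat(D[0][2]))
def fit():
    f=lambda p:np.r_[np.concatenate([fk(q,p)[0]-np.array(x) for q,x,_ in D]),1e-3*(p-p0)]
    p0=np.array([.2,.3,0,.3,0,.08,.2]); return least_squares(f,p0).x
P=fit()
def res():
    return [(np.linalg.norm(fk(q,P)[0]-x)*1e3,np.degrees((fk(q,P)[1]*T*Rotation.from_quat(r).inv()).magnitude())) for q,x,r in D]
LO=np.array([-2.72,-1.05,-1.09,-1.99,-1.42,-3.14]);HI=np.array([2.72,1.87,1.28,2.15,1.44,3.14])
def ik(x,M,q0):
    M=Rotation.from_matrix(M); best=None
    for s in range(12):
        st=np.clip(np.array(q0)+(0 if s==0 else np.random.default_rng(s).normal(0,.6,6)),LO+.02,HI-.02)
        def f(q):
            y,A=fk(q,P); return np.r_[(y-x)*10,(A*T*M.inv()).as_rotvec()]
        r=least_squares(f,st,bounds=(LO,HI))
        if best is None or r.cost<best.cost-1e-9: best=r
    return best.x,best.cost
E
python3 - <<'E'
from kin import *
print(P.round(3),np.round(res(),2)); print(T.as_matrix().round(2)); print([np.round(d[0],3).tolist() for d in D])
E
```

```text
[ 0.213  0.664  0.842 -0.307 -0.708 -0.485  0.283] [[10.23  0.  ]
 [16.95 30.49]
 [14.   88.66]
 [20.92 84.34]]
[[ 0.   -0.01  1.  ]
 [ 0.    1.    0.01]
 [-1.    0.    0.  ]]
[[-1.184, 0.241, 0.004, 1.335, -0.0, 1.571], [-0.963, 0.452, 0.27, 1.637, 0.053, 1.799], [-0.844, 0.824, 0.777, 2.116, 0.199, 1.866], [-0.856, 0.898, 0.739, 2.148, 0.26, 1.978]]
```

```bash
sed -i 's/R("y",q\[2\])/R("y",-q[2])/' kin.py; python3 - <<'E'
from kin import *
print(P.round(3),np.round(res(),2))
E
```

```text
[0.241 0.493 0.    0.391 0.008 0.101 0.286] [[0. 0.]
 [0. 0.]
 [0. 0.]
 [0. 0.]]
```

```bash
cat > g.py <<'E'
from kin import *
E0=np.array([.5185,-.231,.0448]); a=np.radians(105.9)
def frame(az,th,skew):
    # slate-like plane, slope direction azimuth az, down th; tool z skewed by 'skew' about up-normal; y=-normal
    u=np.array([np.cos(az)*np.cos(th),np.sin(az)*np.cos(th),-np.sin(th)]); n=np.array([np.cos(az)*np.sin(th),np.sin(az)*np.sin(th),np.cos(th)])
    z=Rotation.from_rotvec(n*skew).apply(u); y=-n; return np.c_[np.cross(y,z),y,z],u,n
E
python3 - <<'E'
from g import *
v=np.array([np.cos(a-np.pi/2),np.sin(a-np.pi/2),0])
for th in (22,27,32,40):
  for s in (-.055,-.03,0):
    for sk in (-60,-45,-30,-15,0):
      M,u,n=frame(a,np.radians(th),np.radians(sk))
      q,c=ik(E0+v*s,M,D[-1][0]); x,A=fk(q,P)
      if c<2e-3: print(th,s,sk,"%.5f"%c,q.round(2))
E
```

```text
22 -0.055 -60 0.00000 [-1.03  0.99 -0.12  1.33  1.27  1.91]
22 -0.055 -45 0.00000 [-0.98  1.05  0.11  1.63  1.06  1.81]
22 -0.055 -30 0.00000 [-0.91  1.12  0.34  1.84  0.87  1.79]
22 -0.055 -15 0.00000 [-0.84  1.2   0.58  2.03  0.68  1.79]
22 -0.055 0 0.00113 [-0.75  1.26  0.76  2.15  0.51  1.82]
22 -0.03 -60 0.00000 [-0.99  0.98 -0.13  1.23  1.31  2.02]
22 -0.03 -45 0.00000 [-0.94  1.05  0.13  1.6   1.1   1.86]
22 -0.03 -30 0.00000 [-0.88  1.13  0.37  1.84  0.9   1.82]
22 -0.03 -15 0.00000 [-0.8   1.22  0.63  2.05  0.71  1.8 ]
22 0 -60 0.00000 [-0.93  0.95 -0.14  1.08  1.34  2.19]
22 0 -45 0.00000 [-0.89  1.05  0.15  1.57  1.13  1.92]
22 0 -30 0.00000 [-0.84  1.14  0.42  1.84  0.93  1.85]
22 0 -15 0.00000 [-0.77  1.25  0.7   2.08  0.74  1.83]
27 -0.055 -60 0.00000 [-1.03  0.94 -0.18  1.19  1.26  1.97]
27 -0.055 -45 0.00000 [-0.98  0.99  0.05  1.5   1.05  1.86]
27 -0.055 -30 0.00000 [-0.91  1.05  0.27  1.73  0.85  1.83]
27 -0.055 -15 0.00000 [-0.83  1.13  0.5   1.92  0.67  1.83]
27 -0.055 0 0.00000 [-0.74  1.23  0.74  2.11  0.49  1.84]
27 -0.03 -60 0.00000 [-0.98  0.92 -0.19  1.08  1
[... 1545 characters left out ...]
.43  0.8   1.94]
40 -0.055 -15 0.00000 [-0.8   0.95  0.3   1.64  0.61  1.95]
40 -0.055 0 0.00000 [-0.72  1.04  0.52  1.83  0.43  1.97]
40 -0.03 -60 0.00000 [-0.97  0.8  -0.33  0.72  1.23  2.22]
40 -0.03 -45 0.00000 [-0.92  0.83 -0.09  1.14  1.03  2.04]
40 -0.03 -30 0.00000 [-0.85  0.89  0.12  1.41  0.83  1.99]
40 -0.03 -15 0.00000 [-0.77  0.97  0.35  1.64  0.63  1.98]
40 -0.03 0 0.00000 [-0.69  1.07  0.58  1.86  0.45  1.99]
40 0 -60 0.00000 [-0.92  0.79 -0.35  0.55  1.24  2.39]
40 0 -45 0.00000 [-0.87  0.83 -0.08  1.08  1.05  2.13]
40 0 -30 0.00000 [-0.81  0.9   0.16  1.4   0.85  2.04]
40 0 -15 0.00000 [-0.73  0.99  0.4   1.65  0.66  2.02]
40 0 0 0.00000 [-0.65  1.11  0.67  1.89  0.48  2.02]
```

```bash
cat >> g.py <<'E'
from scipy.linalg import logm,expm
def H(x,M): 
    T=np.eye(4); T[:3,:3]=M; T[:3,3]=x; return T
def cur():
    o=readout.get_obs(); return H(o["eef_pos"],Rotation.from_quat(o["tool_rot"]).as_matrix()),o["joint_pos"]
def plan(A,B,q0,N=None):
    d=np.linalg.inv(A)@B; L=np.real(logm(d)); w=np.linalg.norm(Rotation.from_matrix(d[:3,:3]).as_rotvec()); 
    n=N or int(np.ceil(max(w/.115,np.linalg.norm(L[:3,3])/.038,1)))
    S=expm(L/n); print(n,"rows of",S[:3,3].round(4),Rotation.from_matrix(S[:3,:3]).as_rotvec().round(4))
    X=A; q=np.array(q0)
    for i in range(n):
        X=X@S
        if i%3==2 or i==n-1:
            qn,c=ik(X[:3,3],X[:3,:3],q); print(X[:3,3].round(3),"c%.5f"%c,qn.round(2)); q=qn
    return q
SK=np.radians(20)
def grasp(back,s=-.01,th=24):
    M,u,n=frame(a,np.radians(th),-SK); v=np.array([np.cos(a-np.pi/2),np.sin(a-np.pi/2),0])
    return H(E0+v*s+M[:,2]*(.003-back),M)
def place(xc,th,gap,lift,sgn=1,s=-.01):
    # slate after flip: lower +x edge at strip; grasp at edge -x
    az=np.radians(87.9); M,u,n=frame(az,np.radians(th),SK); M[:,:2]*=-1
    foot=np.array([xc,.1616-.0368*xc-.0003,0]); foot[1]-=gap
    foot=foot+n*.0045+[0,0,lift]; v=np.array([np.cos(az-np.pi/2),np.sin(az-np.pi/2),0])
    return H(foot-u*.110+v*s+M[:,2]*.003,M)
E
python3 - <<'E'
from g import *
A,q=cur(); B=grasp(.06); q=plan(A,B,q)
print("grasp"); q=plan(B,grasp(0),q)
for xc in (.48,.5,.53):
  for th in (20,25,30,40):
    X=place(xc,th,.01,.01); qq,c=ik(X[:3,3],X[:3,:3],q*[1,1,1,1,1,0]+[0,0,0,0,0,-1.3]); print(xc,th,X[:3,3].round(3),"%.5f"%c,qq.round(2))
E
```

```text
6 rows of [0.0185 0.0157 0.0209] [ 0.0659  0.0615 -0.0045]
[ 0.445 -0.319  0.135] c0.00000 [-0.87  1.05  0.71  2.1   0.49  1.91]
[ 0.504 -0.286  0.067] c0.00000 [-0.86  1.23  0.74  2.11  0.74  1.81]
grasp
2 rows of [-0.   -0.    0.03] [ 0. -0. -0.]
[ 0.509 -0.231  0.044] c0.00000 [-0.8   1.17  0.54  1.94  0.79  1.85]
0.48 20 [0.465 0.035 0.051] 0.00000 [-0.38  1.05  0.18  1.79  0.8  -1.09]
0.48 25 [0.465 0.039 0.059] 0.00000 [-0.36  0.98  0.14  1.71  0.77 -0.98]
0.48 30 [0.466 0.044 0.067] 0.00000 [-0.33  0.91  0.1   1.64  0.74 -0.86]
0.48 40 [0.466 0.055 0.082] 0.00000 [-0.27  0.78  0.04  1.52  0.67 -0.65]
0.5 20 [0.485 0.034 0.051] 0.00000 [-0.37  1.08  0.25  1.83  0.81 -1.08]
0.5 25 [0.485 0.038 0.059] 0.00000 [-0.35  1.01  0.21  1.75  0.78 -0.97]
0.5 30 [0.486 0.043 0.067] 0.00000 [-0.33  0.94  0.17  1.68  0.75 -0.86]
0.5 40 [0.486 0.054 0.082] 0.00000 [-0.26  0.81  0.11  1.56  0.67 -0.64]
0.53 20 [0.515 0.033 0.051] 0.00000 [-0.35  1.12  0.36  1.89  0.82 -1.07]
0.53 25 [0.515 0.037 0.059] 0.00000 [-0.33  1.05  0.32  1.81  0.79 -0.96]
0.53 30 [0.516 0.042 0.067] 0.00000 [-0.31  0.98  0.27  1.73  0.76 -0.84]
0.53 40 [0.516 0.053 0.082] 0.00000 [-0.25  0.86  0.21  1.6   0.68 -0.63]
```

```bash
sed -i 's/sgn=1,s=-.01/s=.01/' g.py; python3 -m crank '0.0185 0.0157 0.0209 0.066 0.0615 -0.0045 0.3;0.0185 0.0157 0.0209 0.066 0.0615 -0.0045 0.3;0.0185 0.0157 0.0209 0.066 0.0615 -0.0045 0.3;0.0185 0.0157 0.0209 0.066 0.0615 -0.0045 0.3;0.0185 0.0157 0.0209 0.066 0.0615 -0.0045 0.3;0.0185 0.0157 0.0209 0.066 0.0615 -0.0045 0.3;0 0 0 0 0 0 0.3'; python3 log.py; python3 - <<'E'
from g import *
A,q=cur(); plan(A,grasp(.06),q)
c,im=snap("wrist","w1"); print(proj(c,[E0]))
E
```

```text
clock: 1.43
eef_pos: [0.5069, -0.28, 0.0463]
tool_rot: [0.821, 0.01, 0.072, -0.567]
ft_force: [-2.6, 4.2, 1.9]
grip_width: 0.0302
t 1.43 q [-0.854  1.275  0.747  2.112  0.766  1.795] p [ 0.5069 -0.28    0.0463] 
X [ 0.989 -0.066  0.13 ] Y [ 0.098 -0.357 -0.929] Z [ 0.108  0.932 -0.347] F [-2.6  4.2  1.9] w 0.0302
1 rows of [-0.0003 -0.017  -0.0132] [-0.0356 -0.0177 -0.017 ]
[ 0.504 -0.286  0.067] c0.00000 [-0.86  1.23  0.74  2.11  0.74  1.81]
[[293.36544674 262.82358992]]
```

View pics/w1.png

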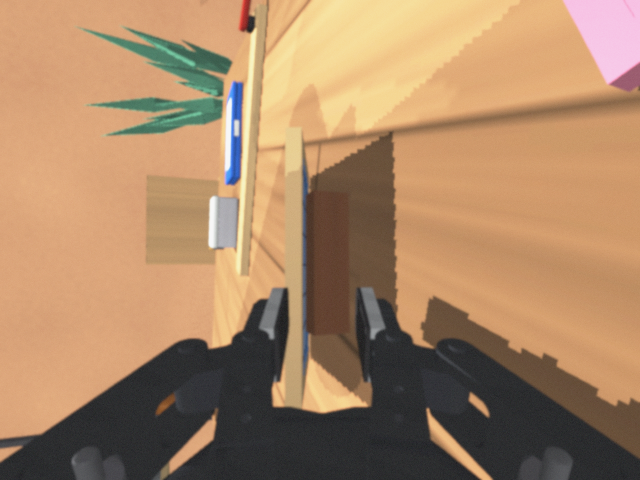

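```bash
python3 -m crank '0 -0.017 -0.013 -0.036 -0.018 -0.017 0.3;0 0 0 0 0 0 0.3'; python3 - <<'E'
from g import *
A,q=cur(); plan(A,grasp(.06),q,1); plan(A,grasp(0),q,3)
E
```

```text
clock: 1.65
eef_pos: [0.5022, -0.2867, 0.0655]
tool_rot: [0.832, 0.022, 0.067, -0.55]
ft_force: [0.1, -0.7, 2.4]
grip_width: 0.0296
1 rows of [ 0.0014 -0.0011  0.0002] [ 0.0031  0.0061 -0.0013]
[ 0.504 -0.286  0.067] c0.00000 [-0.86  1.23  0.74  2.11  0.74  1.81]
3 rows of [ 0.0006 -0.0004  0.0201] [ 0.001   0.002  -0.0004]
[ 0.509 -0.231  0.044] c0.00000 [-0.8   1.17  0.54  1.94  0.79  1.85]
```

```bash
python3 -m crank '0.0007 -0.0008 0.02 0.001 0.002 0 0.3;0.0006 -0.0004 0.02 0.001 0.002 0 0.3;0.0006 -0.0004 0.015 0.001 0.002 0 0.3;0 0 0 0 0 0 0.3'; python3 - <<'E'
from g import *
A,q=cur(); plan(A,grasp(0),q,1)
c,im=snap("wrist","w2")
E
```

```text
clock: 1.98
eef_pos: [0.5096, -0.238, 0.0487]
tool_rot: [0.834, 0.022, 0.073, -0.546]
ft_force: [0.3, -0.2, -0.1]
grip_width: 0.0299
1 rows of [-0.0014  0.0018  0.0084] [ 0.0114 -0.0029  0.0063]
[ 0.509 -0.231  0.044] c0.00000 [-0.8   1.17  0.54  1.94  0.79  1.85]
```

View pics/w2.png

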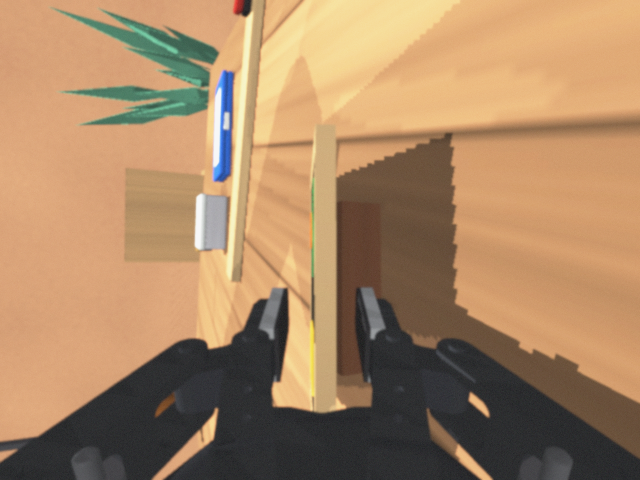

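```bash
python3 -m crank '-0.0014 0.0018 0.0085 0.011 -0.003 0.006 0.3;0 0 0 0 0 0 0.3;0 0 0 0 0 0 1;0 0 0 0 0 0 1;0 0 0 0 0 0 1;0 0 0 0 0 0 1;0 0 0 0 0 0 1'; python3 log.py
```

```text
clock: 2.62
eef_pos: [0.5099, -0.2359, 0.0478]
tool_rot: [0.832, 0.02, 0.073, -0.549]
ft_force: [-0.4, 1.6, 1.3]
grip_width: 0.0073
t 2.62 q [-0.803  1.169  0.554  1.947  0.787  1.848] p [ 0.5099 -0.2359  0.0478] 
X [ 0.989 -0.046  0.143] Y [ 0.113 -0.396 -0.911] Z [ 0.099  0.917 -0.386] F [-0.4  1.6  1.3] w 0.0073
```

```bash
python3 -m crank '0.002 -0.014 -0.006 0 0 0 1;0.004 -0.027 -0.0115 0 0 0 1;0.004 -0.027 -0.0115 0 0 0 1;0.004 -0.027 -0.0115 0 0 0 1;0.004 -0.027 -0.0115 0 0 0 1;0 0 0 0 0 0 1'; python3 log.py; python3 - <<'E'
from g import *
snap("scene","s1"); im=cv2.imread("pics/s1.png")[130:290,150:350]; cv2.imwrite("pics/s1c.png",cv2.resize(im,None,fx=3,fy=3))
E
```

```text
clock: 3.12
eef_pos: [0.5073, -0.237, 0.1866]
tool_rot: [0.832, 0.02, 0.072, -0.549]
ft_force: [-0.5, 0.4, 0.2]
grip_width: 0.0076
t 3.12 q [-0.806  1.006  0.587  2.145  0.783  1.846] p [ 0.5073 -0.237   0.1866] 
X [ 0.989 -0.045  0.142] Y [ 0.113 -0.396 -0.911] Z [ 0.098  0.917 -0.387] F [-0.5  0.4  0.2] w 0.0076
```

View pics/s1c.png

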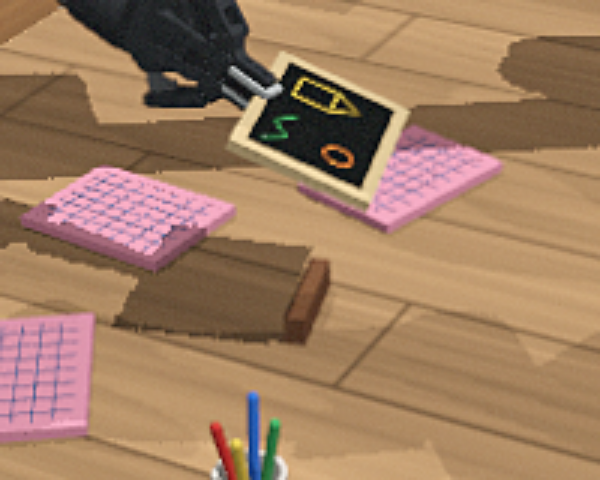

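```bash
python3 -m crank '0 0 0 0 0 -0.124 1;0 0 0 0 0 -0.124 1;0 0 0 0 0 -0.124 1;0 0 0 0 0 -0.124 1;0 0 0 0 0 -0.124 1;0 0 0 0 0 -0.124 1;0 0 0 0 0 -0.124 1;0 0 0 0 0 -0.124 1;0 0 0 0 0 -0.124 1;0 0 0 0 0 -0.124 1;0 0 0 0 0 -0.124 1;0 0 0 0 0 -0.124 1;0 0 0 0 0 -0.124 1;0 0 0 0 0 -0.124 1;0 0 0 0 0 -0.124 1;0 0 0 0 0 0 1'; python3 log.py;  python3 - <<'E'
from g import *
A,q=cur(); plan(A,place(.5,27,.03,.08),q)
E
```

```text
clock: 4.5
eef_pos: [0.5023, -0.2377, 0.1698]
tool_rot: [0.474, 0.685, 0.483, -0.269]
ft_force: [-0.5, 0.5, -1.5]
grip_width: 0.0074
t 4.5 q [-0.809  1.02   0.572  2.12   0.771 -0.033] p [ 0.5023 -0.2377  0.1698] 
X [-0.405  0.39   0.827] Y [0.91  0.084 0.406] Z [ 0.089  0.917 -0.389] F [-0.5  0.5 -1.5] w 0.0074
11 rows of [0.0014 0.0065 0.0231] [ 0.0266  0.029  -0.101 ]
[ 0.521 -0.169  0.156] c0.00000 [-0.69  1.04  0.54  2.11  0.78 -0.32]
[ 0.526 -0.098  0.147] c0.00000 [-0.57  1.02  0.48  2.06  0.78 -0.58]
[ 0.518 -0.027  0.139] c0.00000 [-0.44  0.97  0.39  1.98  0.76 -0.8 ]
[0.506 0.019 0.133] c0.00000 [-0.36  0.93  0.31  1.89  0.75 -0.94]
```

```bash
python3 -m crank '0.0014 0.0065 0.0231 0.0266 0.029 -0.101 1;0.0014 0.0065 0.0231 0.0266 0.029 -0.101 1;0.0014 0.0065 0.0231 0.0266 0.029 -0.101 1;0.0014 0.0065 0.0231 0.0266 0.029 -0.101 1;0.0014 0.0065 0.0231 0.0266 0.029 -0.101 1;0.0014 0.0065 0.0231 0.0266 0.029 -0.101 1;0.0014 0.0065 0.0231 0.0266 0.029 -0.101 1;0.0014 0.0065 0.0231 0.0266 0.029 -0.101 1;0.0014 0.0065 0.0231 0.0266 0.029 -0.101 1;0.0014 0.0065 0.0231 0.0266 0.029 -0.101 1;0 0 0 0 0 0 1;0 0 0 0 0 0 1'; python3 log.py;  python3 - <<'E'
from g import *
A,q=cur(); plan(A,place(.5,27,.03,.08),q,2)
o=[]
for n,(x0,y0) in (("top",(250,150)),("scene",(270,150))):
    c,im=snap(n,n+"2"); o.append(cv2.resize(im[y0:y0+150,x0:x0+130,::-1],None,fx=3,fy=3,interpolation=cv2.INTER_CUBIC))
cv2.imwrite("pics/c2.png",np.hstack(o))
E
```

```text
clock: 5.5
eef_pos: [0.5082, 0.0032, 0.1239]
tool_rot: [-0.031, 0.839, 0.519, -0.158]
ft_force: [0.7, -0.1, -1.2]
grip_width: 0.0073
t 5.5 q [-0.39   0.962  0.331  1.913  0.753 -0.876] p [0.5082 0.0032 0.1239] 
X [-0.948 -0.216  0.233] Y [0.112 0.459 0.881] Z [-0.298  0.862 -0.411] F [ 0.7 -0.1 -1.2] w 0.0073
2 rows of [0.0004 0.0074 0.0054] [ 0.0103  0.0064 -0.0469]
[0.506 0.019 0.133] c0.00000 [-0.36  0.93  0.31  1.89  0.75 -0.94]
```

View pics/c2.png

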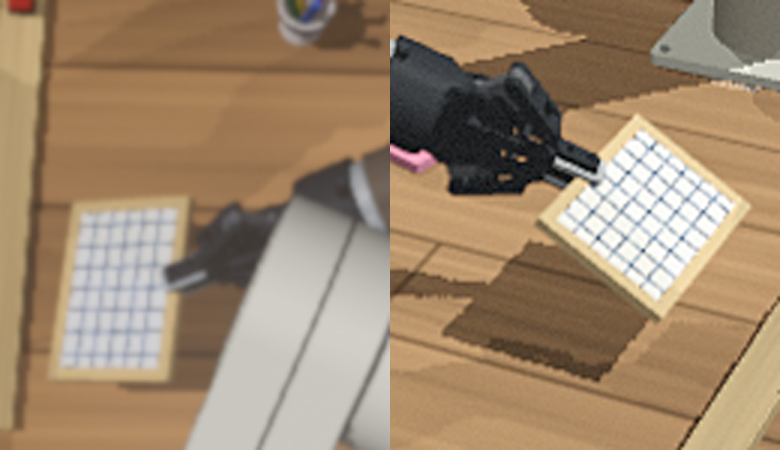

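```bash
cat > sl.py <<'E'
from g import *
def pose(t,s):
    "corners FL,FR,NR,NL"
    P=two(cal("top"),t,cal("scene"),s); Q=P[:,:3]; print(P.round(4))
    u=(Q[0]+Q[3]-Q[1]-Q[2])/2; v=(Q[0]+Q[1]-Q[2]-Q[3])/2
    print("len u,v",np.linalg.norm(u),np.linalg.norm(v)); u/=np.linalg.norm(u); v-=u*(u@v); v/=np.linalg.norm(v); n=np.cross(v,u)
    return Q.mean(0)-.0045*n,u,v,n
E
python3 - <<'E'
from sl import *
t=np.array([[72,203],[190,195],[168,381],[50,379]])/3+[250,150]-.35
s=np.array([[659-390,308],[540-390,218],[640-390,115],[750-390,205]])/3+[270,150]-.35
C,u,v,n=pose(t,s); print(C,u,v,n)
A,q=cur(); Mi=A[:3,:3].T
print("in tool: C",Mi@(C-A[:3,3]),"u",Mi@u,"v",Mi@v,"n",Mi@n)
print("az u",np.degrees(np.arctan2(u[1],u[0])),"tilt",np.degrees(np.arcsin(-u[2])),"v z",v[2])
np.save("grip.npy",np.r_[Mi@(C-A[:3,3]),Mi@u,Mi@v])
E
```

```text
[[5.773e-01 9.540e-02 7.390e-02 4.100e-03]
 [5.740e-01 8.000e-04 1.200e-01 1.700e-03]
 [4.238e-01 1.530e-02 1.300e-01 2.800e-03]
 [4.297e-01 1.094e-01 7.860e-02 3.000e-04]]
len u,v 0.10629710162162 0.14974412420896283
[0.50078648 0.05317724 0.09664332] [ 0.04318372  0.88765714 -0.4584757 ] [ 0.9952442  -0.07832852 -0.05791042] [0.08731632 0.45379449 0.88681814]
in tool: C [-0.00992449 -0.00167812  0.0574502 ] u [-0.338194    0.00725315  0.94104846] v [-0.94072893  0.02456595 -0.33826851] n [0.02557126 0.9996719  0.00148481]
az u 87.21480785401936 tilt 27.288790825154905 v z -0.05791042464295482
```

```bash
cat > pl.py <<'E'
from g import *
k=np.radians(19.8); gu=np.array([-np.sin(k),0,np.cos(k)]); gv=np.array([-np.cos(k),0,-np.sin(k)])
G=H(np.array([-.0099,-.0005,.0575]),np.c_[gu,gv,np.cross(gu,gv)])   # slate (u,v,w) in tool
def target(xc,th,gap,lift,az=87.9):
    az=np.radians(az); th=np.radians(th); u=np.array([np.cos(az)*np.cos(th),np.sin(az)*np.cos(th),-np.sin(th)])
    v=np.array([np.sin(az),-np.cos(az),0]); n=np.cross(v,u)
    foot=np.array([xc,.1613-.0364*xc-gap,lift])
    return H(foot+n*.0045-u*.055,np.c_[u,v,np.cross(u,v)])@np.linalg.inv(G)
E
python3 - <<'E'
from pl import *
A,q=cur(); B=target(.5,21,.006,.025); q=plan(A,B,q); plan(B,target(.5,21,.006,.003),q,1)
E
```

```text
2 rows of [-0.0082 -0.0175  0.0246] [-0.0388  0.008  -0.0642]
[0.506 0.034 0.07 ] c0.00000 [-0.36  1.07  0.31  1.87  0.81 -1.05]
1 rows of [-0.0027 -0.0205  0.0074] [ 0. -0.  0.]
[0.506 0.034 0.048] c0.00000 [-0.36  1.1   0.32  1.84  0.81 -1.05]
```

```bash
python3 -m crank '-0.004 -0.0088 0.0123 -0.0194 0.004 -0.0321 1;-0.004 -0.0088 0.0123 -0.0194 0.004 -0.0321 1;-0.004 -0.0088 0.0123 -0.0194 0.004 -0.0321 1;-0.004 -0.0088 0.0123 -0.0194 0.004 -0.0321 1;0 0 0 0 0 0 1'; python3 log.py;  python3 - <<'E'
from pl import *
A,q=cur(); plan(A,target(.5,21,.006,.025),q,1); plan(A,target(.5,21,.006,.003),q,3)
E
```

```text
clock: 6.02
eef_pos: [0.5092, 0.0277, 0.0689]
tool_rot: [-0.078, 0.814, 0.561, -0.126]
ft_force: [-0.0, 0.1, -1.7]
grip_width: 0.0073
t 6.02 q [-0.368  1.07   0.317  1.872  0.817 -1.051] p [0.5092 0.0277 0.0689] 
X [-0.956 -0.269  0.118] Y [0.015 0.359 0.933] Z [-0.293  0.894 -0.339] F [-0.   0.1 -1.7] w 0.0073
1 rows of [0.0012 0.0031 0.0057] [-0.0001  0.0135 -0.0017]
[0.506 0.034 0.07 ] c0.00000 [-0.36  1.07  0.31  1.87  0.81 -1.05]
3 rows of [-0.0005 -0.0058  0.0044] [-0.      0.0045 -0.0006]
[0.506 0.034 0.048] c0.00000 [-0.36  1.1   0.32  1.84  0.81 -1.05]
```

```bash
python3 -m crank '-0.0005 -0.0058 0.0044 0 0.0045 0 1;-0.0005 -0.0058 0.0044 0 0.0045 0 1;-0.0005 -0.0058 0.0044 0 0.0045 0 1;0 0 0 0 0 0 1'; python3 log.py;  python3 - <<'E'
from pl import *
A,q=cur(); plan(A,target(.5,21,.006,.003),q,1); plan(A,target(.5,21,.006,.001),q,1)
o=[]
for n,(x0,y0) in (("top",(225,150)),("scene",(300,150))):
    c,im=snap(n,n+"3"); o.append(cv2.resize(im[y0:y0+150,x0:x0+130,::-1],None,fx=3,fy=3,interpolation=cv2.INTER_CUBIC))
cv2.imwrite("pics/c3.png",np.hstack(o))
E
```

```text
clock: 6.35
eef_pos: [0.5074, 0.0298, 0.0468]
tool_rot: [-0.078, 0.815, 0.56, -0.131]
ft_force: [-0.3, 0.0, -1.0]
grip_width: 0.0075
t 6.35 q [-0.363  1.101  0.319  1.844  0.813 -1.045] p [0.5074 0.0298 0.0468] 
X [-0.953 -0.274  0.127] Y [0.02  0.361 0.932] Z [-0.301  0.891 -0.339] F [-0.3  0.  -1. ] w 0.0075
1 rows of [0.0001 0.0024 0.0033] [-0.0012  0.0057 -0.0079]
[0.506 0.034 0.048] c0.00000 [-0.36  1.1   0.32  1.84  0.81 -1.05]
1 rows of [-0.0002  0.0006  0.004 ] [-0.0012  0.0057 -0.0079]
[0.506 0.034 0.046] c0.00000 [-0.36  1.1   0.32  1.84  0.81 -1.05]
```

View pics/c3.png

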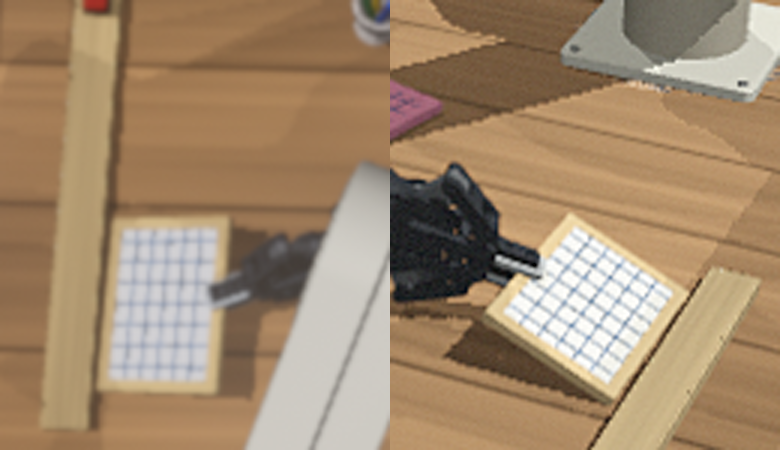

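```bash
python3 -m crank '-0.0015 0.0018 0.0055 0 0.005 -0.008 1;-0.001 0.001 0.0025 0 0 0 1;0 0 0 0 0 0 1'; python3 -m crank '-0.0008 0.001 0.0026 0 0 0 1;-0.0008 0.001 0.0026 0 0 0 1'; python3 log.py
```

```text
clock: 6.7
eef_pos: [0.5088, 0.0367, 0.0489]
tool_rot: [-0.084, 0.815, 0.558, -0.129]
ft_force: [-1.2, -1.8, -1.9]
grip_width: 0.0071
clock: 6.87
eef_pos: [0.5092, 0.0377, 0.0503]
tool_rot: [-0.087, 0.818, 0.554, -0.128]
ft_force: [-1.4, -20.2, 4.4]
grip_width: 0.0072
t 6.87 q [-0.347  1.084  0.31   1.827  0.815 -1.037] p [0.5092 0.0377 0.0503] 
X [-0.952 -0.284  0.113] Y [-0.     0.371  0.929] Z [-0.305  0.884 -0.353] F [ -1.4 -20.2   4.4] w 0.0072
```

```bash
python3 -m crank '0.0005 -0.0035 -0.0015 0 0 0 1;-0.0005 -0.005 0.002 0 0 0 1;-0.0003 -0.002 0.0007 0 0 0 1;0 0 0 0 0 0 1'; python3 log.py
```

```text
clock: 7.2
eef_pos: [0.5106, 0.0347, 0.0447]
tool_rot: [-0.085, 0.818, 0.555, -0.126]
ft_force: [-0.8, -2.2, 4.0]
grip_width: 0.0074
t 7.2 q [-0.352  1.095  0.317  1.824  0.815 -1.039] p [0.5106 0.0347 0.0447] 
X [-0.954 -0.28   0.112] Y [0.001 0.37  0.929] Z [-0.301  0.886 -0.353] F [-0.8 -2.2  4. ] w 0.0074
```

```bash
python3 -m crank '0 0 0 0 0 0 0.6;0 0 0 0 0 0 0.6;0 0 0 0 0 0 0.6;0 0 -0.012 0 0 0 0.6;0 0 -0.012 0 0 0 0.6;0 0 -0.015 0 0 0 0.6;0 0 -0.03 0 0 0 0.6;0 0 -0.03 0 0 0 0.6;0 0 0 0 0 0 0.6;0 0 0 0 0 0 0.6'; python3 log.py;  python3 - <<'E'
from pl import *
o=[]
for n,(x0,y0) in (("top",(225,150)),("scene",(300,150))):
    c,im=snap(n,n+"4"); o.append(cv2.resize(im[y0:y0+150,x0:x0+130,::-1],None,fx=3,fy=3,interpolation=cv2.INTER_CUBIC))
cv2.imwrite("pics/c4.png",np.hstack(o))
E
```

```text
clock: 8.03
eef_pos: [0.5402, -0.0502, 0.0758]
tool_rot: [-0.09, 0.817, 0.555, -0.13]
ft_force: [-0.0, 0.3, -0.6]
grip_width: 0.0171
t 8.03 q [-0.449  1.177  0.603  2.08   0.721 -1.114] p [ 0.5402 -0.0502  0.0758] 
X [-0.95  -0.291  0.113] Y [-0.002  0.369  0.93 ] Z [-0.312  0.883 -0.351] F [-0.   0.3 -0.6] w 0.0171
```

View pics/c4.png

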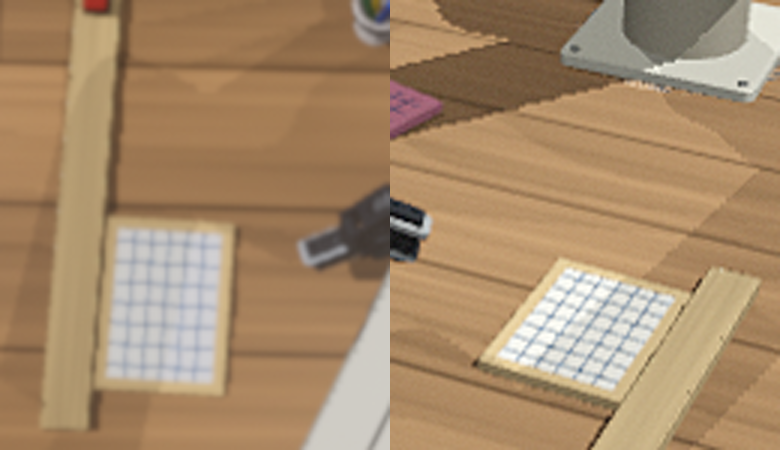

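```bash
python3 - <<'E'
from pl import *
c=cal("top"); t=np.array([[107,217],[236,223],[223,393],[96,388]])/3+[225,150]-.35
Q=onz(c,t,.009); print(Q.round(4)); 
for i in(0,3): print("gap",.1613-.0364*Q[i,0]-Q[i,1])
print("angles",[np.degrees(np.arctan2(*(Q[i]-Q[j])[[1,0]])) for i,j in((0,3),(1,2))])
R_=Q[[1,2]].mean(0); az=np.radians(87.9); nrm=np.array([np.cos(az),np.sin(az),0])
y=nrm; z=np.array([0,0,-1.]); M=np.c_[np.cross(y,z),y,z]
for off,h in((.06,.07),(.035,.022)):
    A,q=cur(); B=H(R_*[1,1,0]-nrm*off+[0,0,h],M); print("tgt",B[:3,3]); plan(A,B,q)
E
```

```text
[[0.5788 0.1369 0.009 ]
 [0.576  0.0245 0.009 ]
 [0.4272 0.0319 0.009 ]
 [0.4293 0.1401 0.009 ]]
gap 0.003290448849225802
gap 0.005601761599774324
angles [np.float64(-1.1995005295039598), np.float64(-2.869114353989721)]
tgt [ 0.49942617 -0.03176809  0.07      ]
11 rows of [0.0034 0.0012 0.0021] [ 0.1071 -0.0273  0.0203]
[ 0.528 -0.045  0.078] c0.00000 [-0.41  0.89  0.29  1.64  0.63 -0.77]
[ 0.517 -0.04   0.077] c0.00000 [-0.32  0.64  0.03  1.28  0.45 -0.47]
[ 0.506 -0.035  0.073] c0.00000 [-0.18  0.46 -0.18  1.02  0.2  -0.2 ]
[ 0.499 -0.032  0.07 ] c0.00000 [-0.06  0.39 -0.28  0.9   0.   -0.03]
tgt [ 0.50034227 -0.00678488  0.022     ]
11 rows of [0.0024 0.0003 0.0072] [ 0.1071 -0.0273  0.0203]
[ 0.527 -0.033  0.068] c0.00000 [-0.39  0.88  0.26  1.6   0.64 -0.75]
[ 0.515 -0.019  0.054] c0.00000 [-0.29  0.65 -0.02  1.21  0.46 -0.43]
[ 0.506 -0.01   0.036] c0.00000 [-0.14  0.5  -0.23  0.92  0.21 -0.15]
[ 0.5   -0.007  0.022] c0.00000 [-0.01  0.46 -0.33  0.78  0.    0.02]
```

```bash
python3 -m crank '0.0034 0.0012 0.0021 0.107 -0.0273 0.0203 1;0.0034 0.0012 0.0021 0.107 -0.0273 0.0203 1;0.0034 0.0012 0.0021 0.107 -0.0273 0.0203 1;0.0034 0.0012 0.0021 0.107 -0.0273 0.0203 1;0.0034 0.0012 0.0021 0.107 -0.0273 0.0203 1;0.0034 0.0012 0.0021 0.107 -0.0273 0.0203 1;0.0034 0.0012 0.0021 0.107 -0.0273 0.0203 1;0.0034 0.0012 0.0021 0.107 -0.0273 0.0203 1;0.0034 0.0012 0.0021 0.107 -0.0273 0.0203 1;0.0034 0.0012 0.0021 0.107 -0.0273 0.0203 1;0.0034 0.0012 0.0021 0.107 -0.0273 0.0203 1;0 0 0 0 0 0 1'; python3 log.py;  python3 - <<'E'
from pl import *
az=np.radians(87.9); y=np.array([np.cos(az),np.sin(az),0]); z=np.array([0,0,-1.]); M=np.c_[np.cross(y,z),y,z]
A,q=cur(); plan(A,H([.503,-.008,.0225],M),q,4)
E
```

```text
clock: 9.13
eef_pos: [0.4804, -0.0177, 0.0481]
tool_rot: [0.02, 1.0, -0.016, -0.012]
ft_force: [-0.7, 1.0, 0.2]
grip_width: -0.0001
t 9.13 q [-0.017  0.407 -0.333  0.854 -0.033  0.024] p [ 0.4804 -0.0177  0.0481] 
X [-0.999  0.041  0.022] Y [ 0.04   0.999 -0.033] Z [-0.024 -0.032 -0.999] F [-0.7  1.   0.2] w -0.0001
4 rows of [-0.0056  0.0028  0.0063] [-0.0083 -0.0056 -0.001 ]
[ 0.497 -0.011  0.029] c0.00000 [-0.02  0.45 -0.33  0.8  -0.01  0.02]
[ 0.503 -0.008  0.022] c0.00000 [-0.02  0.46 -0.32  0.78 -0.    0.02]
```

```bash
python3 -m crank '-0.008 0 0.004 -0.0083 -0.0056 -0.001 1;-0.008 0 0.006 -0.0083 -0.0056 -0.001 1;-0.006 0 0.007 -0.0083 -0.0056 -0.001 1;0 0 0.006 -0.0083 -0.0056 -0.001 1;0 0 0 0 0 0 1'; python3 log.py
```

```text
clock: 9.55
eef_pos: [0.5032, -0.0174, 0.0214]
tool_rot: [0.016, 1.0, 0.005, -0.0]
ft_force: [-0.9, -0.7, 0.1]
grip_width: -0.0001
t 9.55 q [-0.04   0.467 -0.321  0.784  0.009 -0.009] p [ 0.5032 -0.0174  0.0214] 
X [-1.     0.031  0.001] Y [0.031 0.999 0.009] Z [-0.     0.009 -1.   ] F [-0.9 -0.7  0.1] w -0.0001
```

Tips 4 mm above the table. Now push towards the strip in small steps, watching the force.

```bash
python3 -m crank '0 0.01 0 0 0 0 1;0 0.01 0 0 0 0 1;0 0.005 0 0 0 0 1;0 0 0 0 0 0 1'; python3 -m crank '0 0.004 0 0 0 0 1;0 0.004 0 0 0 0 1'; python3 -m crank '0 0.003 0 0 0 0 1;0 0.003 0 0 0 0 1'
```

```text
clock: 9.88
eef_pos: [0.5037, 0.0067, 0.019]
tool_rot: [0.019, 1.0, 0.005, -0.003]
ft_force: [-0.1, -1.6, 0.9]
grip_width: 0.0003
clock: 10.05
eef_pos: [0.5041, 0.0154, 0.0194]
tool_rot: [0.019, 1.0, 0.005, -0.003]
ft_force: [0.2, -0.5, -0.3]
grip_width: 0.0002
clock: 10.22
eef_pos: [0.5045, 0.0226, 0.0199]
tool_rot: [0.018, 1.0, 0.005, -0.002]
ft_force: [-0.0, -0.4, -0.1]
grip_width: -0.0
```

```bash
python3 -m crank '0 0.002 0 0 0 0 1;0 0.002 0 0 0 0 1'; python3 -m crank '0 0.002 0 0 0 0 1;0 0.002 0 0 0 0 1';python3 - <<'E'
from pl import *
o=[]
for n,(x0,y0) in (("top",(225,150)),("scene",(300,150))):
    c,im=snap(n,n+"5"); o.append(cv2.resize(im[y0:y0+150,x0:x0+130,::-1],None,fx=3,fy=3,interpolation=cv2.INTER_CUBIC))
cv2.imwrite("pics/c5.png",np.hstack(o))
E
```

```text
clock: 10.38
eef_pos: [0.5048, 0.0261, 0.0202]
tool_rot: [0.018, 1.0, 0.003, -0.002]
ft_force: [0.5, -8.7, -0.4]
grip_width: -0.0001
clock: 10.55
eef_pos: [0.5048, 0.0262, 0.0202]
tool_rot: [0.02, 1.0, -0.002, -0.002]
ft_force: [-0.2, -6.2, 0.1]
grip_width: -0.0003
```

View pics/c5.png

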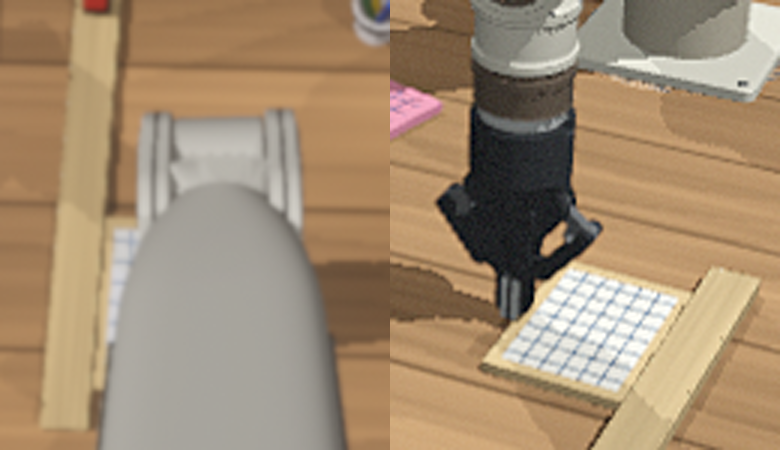

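```bash
python3 -m crank '0 0.006 0 0 0 0 1;0 0.006 0 0 0 0 1';  python3 -m crank '0 -0.01 0 0 0 0 1;0 -0.02 0 0 0 0 1;0 -0.03 -0.02 0 0 0 1;0 -0.035 -0.03 0 0 0 1;0 -0.035 -0.03 0 0 0 1;0 -0.035 -0.03 0 0 0 1;0 -0.035 -0.03 0 0 0 1;0 -0.035 0 0 0 0 1;0 -0.035 0 0 0 0 1;0 0 0 0 0 0 1';python3 - <<'E'
from pl import *
o=[]
for n,(x0,y0) in (("top",(225,150)),("scene",(330,180))):
    c,im=snap(n,n+"6"); o.append(cv2.resize(im[y0:y0+150,x0:x0+130,::-1] if n=="top" else im[y0:y0+150,x0:x0+130,::-1],None,fx=3,fy=3,interpolation=cv2.INTER_CUBIC))
cv2.imwrite("pics/c6.png",np.hstack(o))
a0=cv2.imread("pics/top0.png").astype(int);a1=cv2.imread("pics/top6.png").astype(int)
for nm,(x,y,w,h) in dict(case=(150,160,55,82),tin=(155,240,45,55),cup=(338,135,30,35)).items(): print(nm,np.abs(a0-a1)[y:y+h,x:x+w].mean().round(2))
E
```

```text
clock: 10.82
eef_pos: [0.5047, 0.0269, 0.0203]
tool_rot: [0.023, 1.0, -0.016, -0.002]
ft_force: [-0.7, -19.2, 2.7]
grip_width: -0.0
clock: 11.65
eef_pos: [0.4937, -0.2378, 0.1654]
tool_rot: [0.02, 1.0, -0.016, -0.0]
ft_force: [-0.1, -0.1, 0.1]
grip_width: 0.0002
case 7.48
tin 12.32
cup 4.27
```

View pics/c6.png

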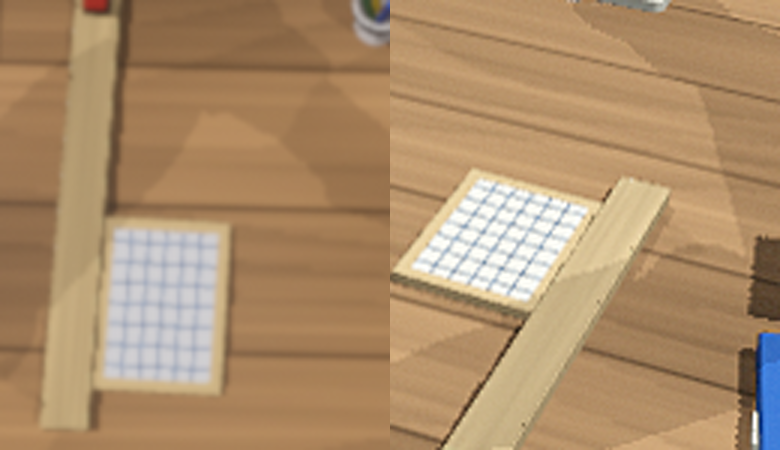

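```bash
python3 - <<'E'
from pl import *
c=cal("top"); im=cv2.imread("pics/top6.png"); h=cv2.cvtColor(im,cv2.COLOR_BGR2HSV).astype(int)
# white/blue panel of slate and its quad
w=((h[...,1]<60)&(h[...,2]>120)).astype(np.uint8); w[:, :255]=0; w[:,305:]=0; w[:215]=0; w[285:]=0
w=cv2.morphologyEx(w,cv2.MORPH_CLOSE,np.ones((5,5))); k=max(cv2.findContours(w,0,2)[0],key=cv2.contourArea)
q=onz(c,k.reshape(-1,2).astype(float),.009)[:,:2].astype(np.float32); r=cv2.minAreaRect(q*1000); print("panel mm",r)
# right outer edge: frame -> table by saturation
P=[]
for y in range(230,276,2):
    s=h[y,290:310,1]; i=np.where(s>105)[0]; i=i[i>4]
    if len(i): j=i[0]; f=j-1+(105-s[j-1])/(s[j]-s[j-1]); P.append((290+f,y))
X=onz(c,P,.009); f=np.polyfit(X[:,0],X[:,1],1); print("right edge az",np.degrees(np.arctan(f[0])),"dist to strip mm",1e3*(.1613-.0364*.5-np.polyval(f,.5)),X[:3].round(3))
for n in("top","scene"):
  a,b=[cv2.cvtColor(cv2.imread(f"pics/{n}{i}.png"),cv2.COLOR_BGR2HSV) for i in(0,6)]
  for nm,lo,hi,bx in(("case",(105,150,60),(125,255,255),(150,160,60,82) if n=="top" else (445,280,70,95)),("tin",(0,0,90),(179,50,255),(158,240,42,53) if n=="top" else (462,240,46,55)),("cup",(0,0,120),(179,50,255),(338,135,30,35) if n=="top" else (215,270,35,50))):
    x,y,ww,hh=bx; print(n,nm,[np.round([m["m10"]/m["m00"],m["m01"]/m["m00"]],2).tolist() for m in [cv2.moments(cv2.inRange(i,lo,hi)[y:y+hh,x:x+ww],True) for i in(a,b)]])
E
```

```text
panel mm ((502.4817810058594, 86.96699523925781), (93.30131530761719, 133.28549194335938), 88.15679168701172)
right edge az -1.6939153708201597 dist to strip mm 112.78723578803488 [[0.56  0.029 0.009]
 [0.554 0.029 0.009]
 [0.549 0.029 0.009]]
top case [[27.6, 43.38], [27.57, 42.91]]
top tin [[19.15, 27.73], [19.13, 27.79]]
top cup [[13.61, 12.33], [13.61, 12.06]]
scene case [[30.52, 52.72], [30.48, 52.71]]
scene tin [[21.96, 27.91], [21.94, 27.97]]
scene cup [[19.6, 29.5], [19.47, 29.56]]
```

```bash
python3 -c "
from workcell import order
print(order.job_done())"
```

```text
the job is handed in; nothing more can be done
None
```

The slate now lies flat with its white squared side up and a long edge against the clamped strip. I handed the job in at about 12 s on the robot's clock. I gripped the raised edge, lifted it clear of the offcut and rolled the wrist half a turn. I then set the lower edge at the strip, let go, and pushed the slate against it with the closed fingers, up to 19 N.

- **Squareness:** the slate's long edge measures −1.7° to −1.8° and the strip's face about −2.1°. The 0.3–0.4° difference is within what I can measure.
- **Snugness:** the white panel's centre sits about 56 mm from the strip, where 55 mm would be touching. My other check, from the slate's right-hand edge, gave 112.8 mm instead of 110 mm. The two disagree by about 2 mm, close to the camera's accuracy. The push met firm resistance with almost no further movement, so I take the slate to be touching the strip.
- **Bystanders:** the geometry case, tin and egg cup are where they started, to within half a pixel in both cameras.
- **Robot:** it was clear of everything at hand-in. The highest force I read was about 20 N.

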